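# Slide the bolt tray home past its spring stop

## Robot

A 7-joint arm with a two-finger parallel gripper is mounted at the origin on the work surface. World frame = base frame: x ahead of the robot, y to its left, z up, the work surface at z = 0. Lengths are in m, angles in degrees, forces in N, time in s.
With the tool pointing down it reaches from about 0.425 to 0.875 m from the base axis. Payload 4.7 kg.
Tool frame: the origin (TCP) lies between the finger pads; the fingertips stand env.finger_overhang ahead of it and the grasp point (between the pads) lies 5 mm behind it (env.finger_overhang is the distance from the TCP to the fingertips, in m); z points along the fingers, y is the line along which they close (so a half turn about z gives the same grasp; the last joint's range is limited). The gripper opens to 87 mm and grips with 3 to 60 N. Pads are 19 mm wide; open, the fingers measure 117 mm over their backs; the gripper's body (75 mm by 190 mm) begins 51 mm behind the grasp point.
Start: joints at [75.693, 18.392, -4.016, 83.108, 1.295, 78.541, -3.26], TCP at [0.169, -0.628, 0.237] pointing down, gripper open.
Joint ranges: [-163.93, 163.93], [-17.29, 119.83], [-79.2, 71.16], [3.27, 140.29], [-89.18, 269.18], [5.43, 117.66], [-154.24, 154.24]. Speed limits (degrees/s): [147.25, 147.25, 180, 180, 180, 180, 180].

## Interface

Orientations are given as [roll, pitch, yaw] about the fixed x, y, z axes, in that order (R = Rz(yaw) Ry(pitch) Rx(roll)).
In Python, from cell import telemetry, eyes, env, models gives the robot as it stands. The module is installed in compiled form; this text tells all that it offers.
- The arm moves only by the tool drive_tool, never from a script. Its arguments are lists of equal length, an entry for each row: "angular": the turn, a rotation vector about the tool's x, y, z in rad, a list of three; "delta_pos": the shift along the tool's x, y, z in cm, a list of three; "gripper": the finger opening in cm, from 0 to 8.7. A call has 1 to 20 rows; each row shifts and turns the commanded pose from where the row before left it, along the tool's axes as they then stand; what a row does not reach is not made up. A row lasts 1/10 s, in which the tool goes at most 50 mm and 8.59 degrees, less where a joint would pass 70% of its speed; a pose out of reach is approached as far as the arm can. A call with a gripper value outside its range is refused whole. The fingers move at their own pace and stop on an object; "squeeze" is the grip in N (left out, the last holds). Time passes only in rows, so rows that do not move let the fingers close. It gives the time, the measured TCP pose, the force, the opening and the grip force at its end, in the units of the state.
- telemetry.get_obs(): the state, without advancing time (a new reading comes with each control period).
- eyes.read_camera(name): name is "side" or "top" or "wrist"; returns a dict with "pixels" (384x512x3 uint8, red, green, blue), "mtx" (3x3 intrinsics, pixels), "origin" and "orientation" of the camera in the world. Camera axes: x right, y down, z forward; pixel columns grow to the right and rows downward; lengths in m; the calibration is good to about 2 mm. The wrist camera is an equidistant fisheye: a pixel r from the principal point sees the ray r / f radians off the axis. A picture is of the moment at which its call begins. There is no depth.
- env.sign_off(): hands the job in; it is judged then, once.
Trained networks look in a picture, given as the dict that the camera call returned (one of the last four; its "shot" number tells which), for a name from the list of things; names that differ only in an ending like _2 or _b are one class to them, and where a whole thing is asked for, a point or a joint stands for the part that bears it (a point fixed in the world has none). Each returns a list of dicts, best first, with "p" (0 to 1); they miss things now and then, are a little off and sometimes report something else, mostly with a low value. They report only what shows in the picture. A call takes as long as a camera call. They do not tell look-alikes from the thing itself.
- models.search_frame(picture, target): "centre" ([column, row] in pixels, amid what is visible of it).
- models.cut_out(picture, target): "pixels" (384x512 bool, what is visible of it) and "centre" ([column, row] in pixels, amid what is visible of it).
The state is a dict: "time_s": time; "qpos": joint angles; "joint_velocities": joint speeds; "effort": joint torques, N m; "tool_pos": TCP position; "tool_rot": TCP orientation; "force": force on the tool from outside, world axes, zero at the start; "wrist_torque": the same for the moment, N m; "grip_width": finger opening in m; "grasp_force": force on a finger pad.
Only numpy, scipy, OpenCV 4.12 (cv2) and the standard library are available. Lean on these libraries where they do the work, as an engineer would, in place of code of your own. Each camera call takes 0.05 s, during which the arm holds its last target. There are 200 camera calls.

## Task

On the stall table, a small wooden tray of bolts sits in a slideway and is held back by a red lug on a long yellow spring plate. Press the yellow plate well down with your fingertips behind the tray and, keeping it down, push the tray along past the lug until it is fully home against the end stop; then let go, so that the plate springs back up and locks the tray in. Only press and push: do not lift or tip the tray, and leave everything else on the table where it is.

Things in the scene. Friction and masses are not known exactly. Their poses are not given: they have to be found in the camera images.
- slideway: Fixed wooden slideway on the table, 330 long (x) x 124 wide (y). Origin: centre of its underside, at table height; x is the way the tray is pushed home, away from the robot; z up. Two steel rails (tops 34 mm above the table, inner edges at y = +-36 mm) carry the tray between wooden guides (50 mm high, inner faces y = +-50 mm). Its rear end (x = -165 mm) is open.
- end_stop (a point): Middle of the near face of the dark end stop (60 mm high) at the slideway's far end: slideway x = +125 mm, 40 mm above the table. The tray is home when its front touches this face.
- stop_plate (a joint): Travel of the yellow spring plate between the rails: 0 = up, 0.015 m = fully down; moves straight down wherever it is pressed. About 3.6 N starts it, 8.1 N holds it fully down; it springs back when released. The tray passes once it is down by more than 8 mm. The tray does not touch the yellow top; fingertips can press it behind the tray and slide along it.
- plate_top (a point): Point on the middle line of the yellow plate's top face, at slideway x = -100 mm, behind the tray; moves with the plate. The yellow top is 66 mm wide, reaches from slideway x = -155 to +102 mm, and is 30 mm above the table when up, 15 mm when fully down.
- lug (a point): Centre of the top of the red lug on the yellow plate (slideway x = +80 to +92 mm, 54 mm wide), 12 mm above the yellow top and moving with it: when up, it stands 8 mm above the rails and stops the tray; fully down, it is 7 mm below them.
- tray: Loose open wooden tray with bolts fixed in it, 120 long (x) x 96 wide (y) x 30 high, about 0.4 kg, axes as the slideway's, 2 mm side play. Origin: centre of its underside, resting on the rails 34 mm above the table. Starts short of the lug, origin at slideway x -25 to +12 mm; home at +65 mm. Hollow below (14 mm deep) but for a dark cross bar at its front (tray x +35 to +60 mm).
- tray_rear (a point): Middle of the tray's flat upright rear face (tray x = -60 mm), 15 mm above its underside: the face to push. With the tray home, the lug rises behind the cross bar into the hollow and locks it.
- tin: Bystander: steel tin with a blue lid, 68 across, 95 high; origin centre of underside.
- orange_box: Bystander: orange carton 80 x 55 x 36 high; origin centre of underside.
- padlock: Bystander: brass padlock lying flat, about 72 x 42 x 20 high; origin on its underside.
- tape: Bystander: yellow round tape measure, 60 across, 30 high; origin centre of underside.
- white_box: Bystander: white carton 100 x 70 x 50 high; origin centre of underside.
- screwdriver: Bystander: screwdriver lying on the table, well to the right.
- wrench: Bystander: wrench lying on the table, well to the left.
Things that resemble listed ones, but are neither listed nor needed, are in the scene too. What is meant by the tray is not green, orange or turquoise, and is the smaller of those in its own colour.

How it is judged (in metres and radians):
On the way, in this order (a step that is already met when the one before it is completed fails the run):
1. the fingers press the yellow plate down (more than 8 mm) while the tray has not yet passed the red lug (value of joint stop_plate above 0.008 m and x of tray in the frame of slideway below 0.027 m and contact force between the fingers and stop_plate above 1 N), for 0.1 s.
2. the tray's front is over the lug, the fingers still holding the plate down (value of joint stop_plate above 0.007 m and x of tray in the frame of slideway above 0.035 m and contact force between the fingers and stop_plate above 1 N), for 0.05 s.
At the end, for the whole second after the job is handed in: The tray rests flat on the rails, within 6 mm of touching the end stop; the plate is up again (less than 3 mm pressed), so that its lug locks the tray; bystanders are within 20 mm of where they began (x of tray in the frame of slideway between 0.059 and 0.069 m and y of tray in the frame of slideway between -0.005 and 0.005 m and z of tray in the frame of slideway between 0.03 and 0.038 m and angle between tray's own z axis and vertical below 0.05 rad and value of joint stop_plate below 0.003 m and linear speed of tray below 0.01 m/s and distance of each of tin, orange_box, padlock, tape, white_box, screwdriver, wrench from where it was at the start of the episode below 0.02 m).
It fails at once if the tray is lifted more than 10 mm off the rails (z of tray in the frame of slideway above 0.044 m).
It fails at once if the tray is tipped (more than 0.15 rad) (angle between tray's own z axis and vertical above 0.15 rad).
It fails at once if a bystander is moved by more than 20 mm (distance of any of tin, orange_box, padlock, tape, white_box, screwdriver, wrench from where it was at the start of the episode above 0.02 m).
It also fails if it takes over 37 s, if anything falls off the work surface, if the arm or the gripper's body presses on something with over 40 N, if the wrist force passes 120 N, or if a joint passes its speed limit or range.

## Working session

There is one attempt and no reset: what is moved stays moved. The work goes in short steps, Python scripts to look and compute and a tool call to move; the robot and the scene stay as the last step left them, time stands still between calls to the robot, and variables do not carry over. Pictures are saved under pics/ and viewed, at most 10 in all, crops included, and the job is handed in when it is done.

Besides the shell and the picture viewer there is one more tool, called after "Call:" as name(argument=value, ...) on one line, values as JSON. drive_tool: Moves the arm, as the interface text tells. Its arguments: {"type":"object","properties":{"angular":{"type":"array","items":{"type":"array","items":{"type":"number"}}},"delta_pos":{"type":"array","items":{"type":"array","items":{"type":"number"}}},"gripper":{"type":"array","items":{"type":"number"}},"squeeze":{"type":"number"}},"required":["angular","delta_pos","gripper"]}

```bash
mkdir -p pics
cat > h.py <<'E'
import numpy as np, cv2
from scipy.spatial.transform import Rotation as R
from cell import telemetry, eyes, env, models
def rot(o):
    o=np.array(o,float)
    return o if o.shape==(3,3) else R.from_euler('xyz',o,degrees=True).as_matrix()
def toworld(pic,uv,z,fish=False):
    K=np.array(pic['mtx']);x=(uv[0]-K[0,2])/K[0,0];y=(uv[1]-K[1,2])/K[1,1]
    if fish:
        r=np.hypot(x,y);d=np.array([x/r*np.sin(r),y/r*np.sin(r),np.cos(r)]) if r>0 else np.array([0,0,1.])
    else: d=np.array([x,y,1.])
    d=rot(pic['orientation'])@d;o=np.array(pic['origin'],float)
    return o+d*(z-o[2])/d[2]
def topx(pic,P):
    K=np.array(pic['mtx']);c=rot(pic['orientation']).T@(np.array(P)-np.array(pic['origin']))
    return K[0,0]*c[0]/c[2]+K[0,2],K[1,1]*c[1]/c[2]+K[1,2]
def save(pic,n,crop=None,s=1.5):
    im=pic['pixels'][:,:,::-1]
    if crop: im=im[crop[1]:crop[3],crop[0]:crop[2]]
    cv2.imwrite('pics/'+n,cv2.resize(im,None,fx=s,fy=s,interpolation=cv2.INTER_CUBIC))
E
python3 - <<'E'
from h import *
print(env.finger_overhang); o=telemetry.get_obs(); print(o['time_s'],o['tool_pos'],o['tool_rot'])
t=eyes.read_camera('top');save(t,'top.png')
print(t['origin'],t['orientation'],t['mtx'])
for n,z in [('tray',.064),('slideway',.05),('stop_plate',.03),('lug',.042),('end_stop',.04),('tray_rear',.049),('tin',.095)]:
    for d in models.search_frame(t,n)[:4]: print(n,np.round(d['centre']),round(d['p'],2),np.round(toworld(t,d['centre'],z),3))
s=eyes.read_camera('side');save(s,'side.png')
E
```

```text
0.014
0.0 [ 0.16930109 -0.62701814  0.23547035] [-1.79889944e+02  7.04395942e-03  1.51149081e+01]
[0.409242   0.01811495 1.37878791] [-174.66959553   -1.37261287  -90.05521677] [[456.77094416   0.         254.06979569]
 [  0.         456.77094416 189.95566189]
 [  0.           0.           1.        ]]
tray [316. 127.] 0.91 [ 0.719 -0.196  0.064]
tray [202. 166.] 0.89 [0.601 0.138 0.064]
tray [334. 283.] 0.77 [ 0.266 -0.241  0.064]
tray [154. 264.] 0.69 [0.322 0.27  0.064]
slideway [218. 166.] 0.9 [0.605 0.092 0.05 ]
stop_plate [206. 196.] 0.59 [0.517 0.129 0.03 ]
lug [208. 197.] 0.95 [0.514 0.12  0.042]
end_stop [220. 167.] 0.92 [0.603 0.086 0.04 ]
end_stop [101. 263.] 0.56 [0.321 0.428 0.04 ]
end_stop [252. 153.] 0.34 [ 0.644 -0.007  0.04 ]
tray_rear [156. 263.] 0.94 [0.323 0.268 0.049]
tray_rear [290. 196.] 0.83 [ 0.517 -0.12   0.049]
tray_rear [332. 281.] 0.7 [ 0.271 -0.239  0.049]
tray_rear [201. 168.] 0.67 [0.598 0.14  0.049]
tin [150. 125.] 0.92 [0.715 0.282 0.095]
```

View pics/top.png

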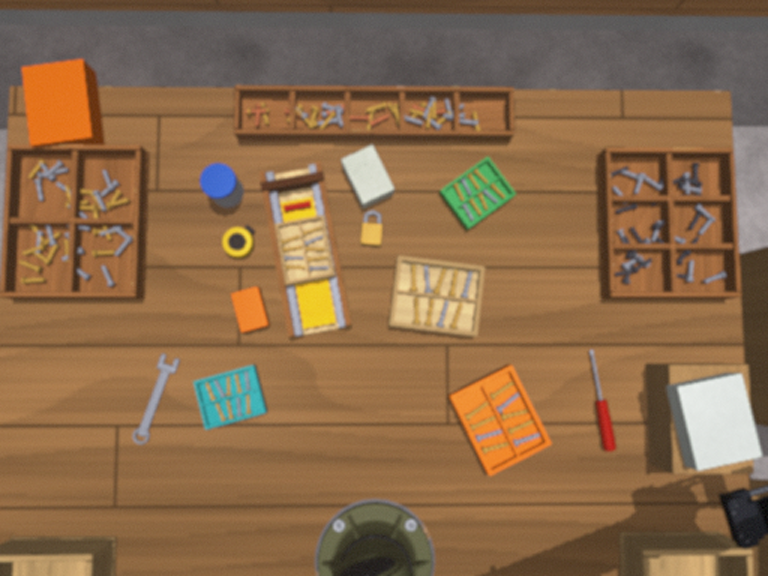

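View pics/side.png

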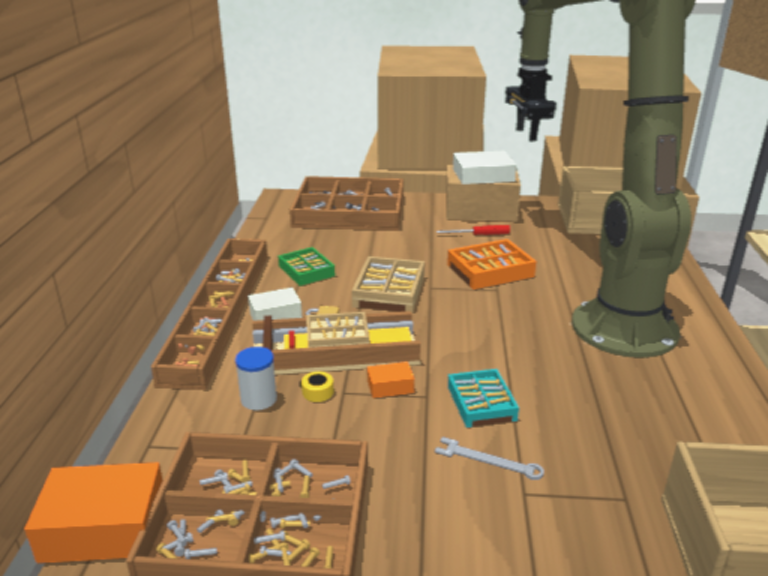

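The slideway sits at about (300,250) in the enlarged top view, with the red lug at (297,206) and the bare yellow plate behind the tray at (315,305). The pale tray in it is the smaller of the two in that colour. It's free to reach. Next I'll fit the slideway's pose.

Run:
```python
from h import *
from scipy.optimize import least_squares
t=eyes.read_camera('top');im=t['pixels'];hsv=cv2.cvtColor(im,cv2.COLOR_RGB2HSV)
roi=np.zeros(im.shape[:2],bool);roi[110:228,172:236]=1
H,S,V=[hsv[:,:,i].astype(int) for i in range(3)]
red=((H<5)|(H>174))&(S>170)&(V>110)&roi; red[150:]=0
yel=(H>20)&(H<32)&(S>190)&(V>150)&roi; yel[:185]=0
ys,xs=np.nonzero(red);rc=(xs.mean(),ys.mean());print('red',rc,len(xs))
n,l,st,c=cv2.connectedComponentsWithStats(yel.astype(np.uint8));k=1+st[1:,4].argmax();m=(l==k)
ys,xs=np.nonzero(m);box=cv2.boxPoints(cv2.minAreaRect(np.c_[xs,ys].astype(np.float32)));print('box',box.tolist(),st[k])
L=toworld(t,rc,.042);print('lug',L)
W=np.array([toworld(t,b,.03) for b in box]);print(W.round(4))
# axis: through mean of yellow patch and lug
C=W.mean(0);d=(L-C)[:2];print('yaw lug-yellow',np.degrees(np.arctan2(d[1],d[0])),'dist',np.hypot(*d))
u=d/np.hypot(*d);print('along extents rel lug',((W-L)[:,:2]@u).round(4),'lateral',((W-L)[:,:2]@[-u[1],u[0]]).round(4))
save(t,'crop.png',(160,100,250,235),4.4)
for n in ('slideway','tray'):
  for q in models.cut_out(t,n)[:3]:
    mm=q['pixels'];print(n,q['centre'],q['p'],mm.sum())
    print(cv2.boxPoints(cv2.minAreaRect(np.argwhere(mm)[:,::-1].astype(np.float32))).round(1).tolist())
```

```text
red (np.float64(197.8148148148148), np.float64(137.37037037037038)) 27
box [[197.1999969482422, 189.60000610351562], [217.4399871826172, 185.92001342773438], [222.63999938964844, 214.52001953125], [202.40000915527344, 218.20001220703125]] [198 187  25  32 594]
lug [0.6902582  0.15255607 0.042     ]
[[0.5359 0.1539 0.03  ]
 [0.547  0.0942 0.03  ]
 [0.4623 0.0784 0.03  ]
 [0.4515 0.1378 0.03  ]]
yaw lug-yellow 10.803402834102988 dist 0.1945497808453395
along extents rel lug [-0.1513 -0.1517 -0.2378 -0.2373] lateral [ 0.0303 -0.0304 -0.0301  0.0303]
slideway [218.2, 163.1] 0.95 3183
[[172.0, 114.19999694824219], [214.39999389648438, 106.4000015258789], [234.8000030517578, 216.5], [192.3000030517578, 224.3000030517578]]
tray [331.6, 282.2] 0.96 2898
[[297.6000061035156, 262.20001220703125], [340.79998779296875, 240.60000610351562], [368.20001220703125, 295.3999938964844], [325.0, 317.0]]
tray [155.2, 264.8] 0.95 1486
[[126.9000015258789, 253.5], [170.8000030517578, 241.5], [179.89999389648438, 274.8999938964844], [136.0, 286.79998779296875]]
tray [317.8, 127.1] 0.94 1366
[[291.6000061035156, 126.80000305175781], [324.70001220703125, 102.0], [345.0, 129.0], [311.8999938964844, 153.8000030517578]]
```

View pics/crop.png

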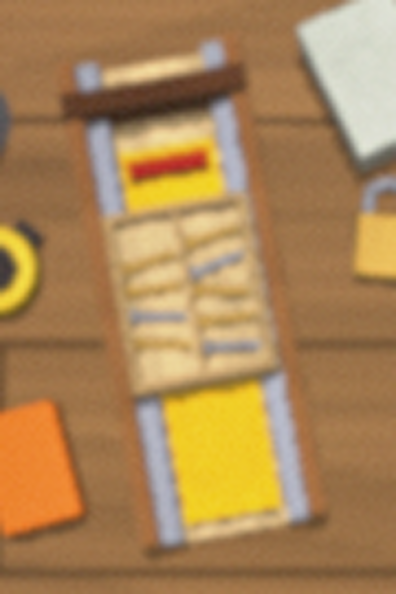

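Call:
drive_tool(angular=[[0,0,0.075],[0,0,0],[0,0,0],[0,0,0],[0,0,0],[0,0,0],[0,0,0],[0,0,0],[0,0,0],[0,0,0],[0,0,0],[0,0,0],[0,0,0]], delta_pos=[[0,0,0],[3.14,-1.75,0],[3.14,-1.75,0],[3.14,-1.75,0],[3.14,-1.75,0],[3.14,-1.75,0],[3.14,-1.75,0],[3.14,-1.75,0],[3.14,-1.75,0],[3.14,-1.75,0],[3.14,-1.75,0],[3.14,-1.75,0],[3.14,-1.75,0]], gripper=[1.5,1.5,1.5,1.5,1.5,1.5,1.5,1.5,1.5,1.5,1.5,1.5,1.5])

```text
time_s: 1.9
tool_pos: [0.5012, -0.3496, 0.2368]
tool_rot: [180.0, -0.0, 10.8]
force: [0.2, -1.0, 0.3]
grip_width: 0.0149
grasp_force: 0.0
```

Call:
drive_tool(angular=[[0,0,0],[0,0,0],[0,0,0],[0,0,0],[0,0,0],[0,0,0],[0,0,0],[0,0,0],[0,0,0],[0,0,0],[0,0,0],[0,0,0],[0,0,0],[0,0,0],[0,0,0]], delta_pos=[[0.68,-3.27,0],[0.68,-3.27,0],[0.68,-3.27,0],[0.68,-3.27,0],[0.68,-3.27,0],[0.68,-3.27,0],[0.68,-3.27,0],[0.68,-3.27,0],[0.68,-3.27,0],[0.68,-3.27,0],[0.68,-3.27,0],[0.68,-3.27,0],[0.68,-3.27,0],[0.68,-3.27,0],[0,0,0]], gripper=[1.5,1.5,1.5,1.5,1.5,1.5,1.5,1.5,1.5,1.5,1.5,1.5,1.5,1.5,1.5])

```text
time_s: 3.4
tool_pos: [0.5069, 0.1231, 0.2371]
tool_rot: [-179.8, -0.1, 11.3]
force: [-0.3, 1.3, 0.2]
grip_width: 0.0149
grasp_force: 0.0
```

Call:
drive_tool(angular=[[0,0,0],[0,0,0],[0,0,0],[0,0,0],[0,0,0]], delta_pos=[[0,0,3],[0,0,3],[0,0,3],[0,0,2],[0,0,0]], gripper=[1.5,1.5,1.5,1.5,1.5])

```text
time_s: 3.9
tool_pos: [0.5056, 0.1155, 0.1237]
tool_rot: [-180.0, 0.3, 10.8]
force: [-0.2, -0.5, -0.2]
grip_width: 0.015
grasp_force: 0.0
```

Run:
```python
from h import *
o=telemetry.get_obs(); print(o['tool_pos'],o['tool_rot'])
w=eyes.read_camera('wrist');save(w,'wrist.png');print(w['origin'],w['orientation'],w['mtx'])
im=w['pixels'];hsv=cv2.cvtColor(im,cv2.COLOR_RGB2HSV)
H,S,V=[hsv[:,:,i].astype(int) for i in range(3)]
yel=(H>20)&(H<32)&(S>190)&(V>120)
n,l,st,c=cv2.connectedComponentsWithStats(yel.astype(np.uint8))
for k in 1+np.argsort(-st[1:,4])[:3]:
  m=l==k;print(st[k],c[k])
  cn=max(cv2.findContours(m.astype(np.uint8),0,2)[0],key=len)
  W=np.array([toworld(w,p[0],.03,True) for p in cv2.approxPolyDP(cn,3,True)]);d=W[:,:2]-[.6055,.1365];a=np.radians(10.8)
  print([(p[0].tolist(),) for p in cv2.approxPolyDP(cn,3,True)]);print(np.c_[d@[np.cos(a),np.sin(a)],d@[-np.sin(a),np.cos(a)]].round(4).tolist())
```

```text
[0.50557925 0.11554756 0.12374122] [-179.99539       0.33716385   10.77709971]
[0.58669882 0.13136636 0.27150012] [ 1.62303765e+02 -3.37596479e-03 -7.92086707e+01] [[297.31863964   0.         254.73381388]
 [  0.         297.31863964 189.81411819]
 [  0.           0.           1.        ]]
[ 229  181   61   67 2280] [261.91491228 212.21710526]
[([285, 182],), ([254, 182],), ([259, 187],), ([250, 186],), ([248, 195],), ([244, 192],), ([250, 201],), ([245, 200],), ([246, 206],), ([237, 210],), ([237, 206],), ([229, 216],), ([244, 227],), ([244, 247],), ([266, 247],), ([266, 226],), ([283, 221],), ([283, 209],), ([288, 209],)]
[[-0.0895, -0.0272], [-0.0895, -0.0009], [-0.094, -0.0051], [-0.0931, 0.0025], [-0.1012, 0.0043], [-0.0984, 0.0077], [-0.1066, 0.0026], [-0.1057, 0.0069], [-0.1112, 0.0061], [-0.115, 0.014], [-0.1113, 0.0139], [-0.1207, 0.0212], [-0.1314, 0.0081], [-0.1518, 0.0084], [-0.1518, -0.0119], [-0.1304, -0.0116], [-0.1256, -0.0266], [-0.1141, -0.0262], [-0.1141, -0.0306]]
[125  14  17  24  79] [134.5443038   27.78481013]
[([125, 14],), ([135, 26],), ([133, 37],), ([139, 36],), ([138, 31],), ([141, 37],), ([137, 27],), ([135, 33],), ([134, 21],)]
[[0.0606, 0.1089], [0.0479, 0.099], [0.0382, 0.1006], [0.0383, 0.0951], [0.0429, 0.0961], [0.0372, 0.0932], [0.0467, 0.0971], [0.0415, 0.0988], [0.0526, 0.1]]
[218 228   8  18  67] [221.02985075 235.85074627]
[([225, 228],), ([218, 231],), ([219, 245],)]
[[-0.1324, 0.0252], [-0.1355, 0.0317], [-0.1499, 0.0314]]
```

View pics/wrist.png

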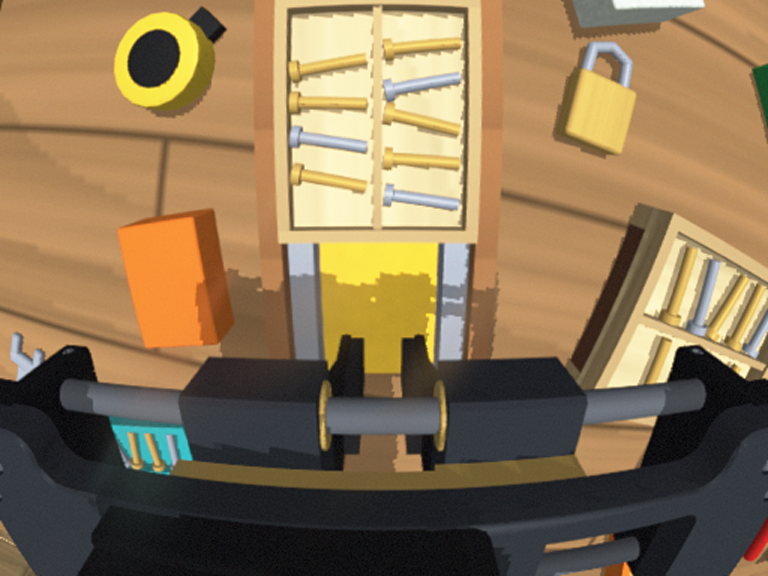

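The fingers are lined up over the bare yellow plate behind the tray: tips near (380,345) and tray rear edge at row 243 of the enlarged view. I'll press down now.

Call:
drive_tool(angular=[[0,0,0],[0,0,0],[0,0,0],[0,0,0],[0,0,0],[0,0,0],[0,0,0],[0,0,0],[0,0,0],[0,0,0],[0,0,0]], delta_pos=[[0,0,2],[0,0,2],[0,0,2],[0,0,1.5],[0,0,0.5],[0,0,0.3],[0,0,0.3],[0,0,0.3],[0,0,0.3],[0,0,0],[0,0,0]], gripper=[1.5,1.5,1.5,1.5,1.5,1.5,1.5,1.5,1.5,1.5,1.5])

```text
time_s: 5.05
tool_pos: [0.5081, 0.1169, 0.0355]
tool_rot: [180.0, -0.0, 10.8]
force: [-3.0, -0.6, 5.8]
grip_width: 0.0151
grasp_force: 3.1
```

Call:
drive_tool(angular=[[0,0,0],[0,0,0],[0,0,0],[0,0,0]], delta_pos=[[0,0,0.3],[0,0,0.25],[0,0,0],[0,0,0]], gripper=[1.5,1.5,1.5,1.5])

```text
time_s: 5.45
tool_pos: [0.5083, 0.1169, 0.0302]
tool_rot: [179.9, -0.0, 10.8]
force: [-3.1, -1.4, 7.5]
grip_width: 0.0148
grasp_force: 3.9
```

Call:
drive_tool(angular=[[0,0,0],[0,0,0],[0,0,0],[0,0,0],[0,0,0],[0,0,0],[0,0,0],[0,0,0],[0,0,0],[0,0,0]], delta_pos=[[0.4,0,0],[0.4,0,0],[0.4,0,0],[0.4,0,0],[0.4,0,0],[0.4,0,0],[0.4,0,0],[0.4,0,0],[0.4,0,0],[0,0,0]], gripper=[1.5,1.5,1.5,1.5,1.5,1.5,1.5,1.5,1.5,1.5])

```text
time_s: 6.45
tool_pos: [0.5427, 0.1237, 0.0299]
tool_rot: [180.0, 0.1, 10.8]
force: [-4.8, -1.5, 7.7]
grip_width: 0.0151
grasp_force: 4.0
```

Call:
drive_tool(angular=[[0,0,0],[0,0,0],[0,0,0],[0,0,0],[0,0,0],[0,0,0],[0,0,0],[0,0,0],[0,0,0],[0,0,0],[0,0,0],[0,0,0]], delta_pos=[[0.4,0,0],[0.4,0,0],[0.4,0,0],[0.4,0,0],[0.4,0,0],[0.4,0,0],[0.4,0,0],[0.4,0,0],[0.4,0,0],[0.4,0,0],[0.4,0,0],[0,0,0]], gripper=[1.5,1.5,1.5,1.5,1.5,1.5,1.5,1.5,1.5,1.5,1.5,1.5])

```text
time_s: 7.65
tool_pos: [0.5859, 0.132, 0.03]
tool_rot: [180.0, 0.1, 10.8]
force: [-5.9, -0.5, 7.7]
grip_width: 0.0148
grasp_force: 4.0
```

Call:
drive_tool(angular=[[0,0,0],[0,0,0],[0,0,0],[0,0,0],[0,0,0],[0,0,0]], delta_pos=[[0.25,0,0],[0.25,0,0],[0.25,0,0],[0.25,0,0],[0.2,0,0],[0,0,0]], gripper=[1.5,1.5,1.5,1.5,1.5,1.5])

```text
time_s: 8.25
tool_pos: [0.5974, 0.1343, 0.03]
tool_rot: [180.0, 0.1, 10.8]
force: [-5.3, -0.7, 7.8]
grip_width: 0.0152
grasp_force: 4.1
```

Call:
drive_tool(angular=[[0,0,0],[0,0,0],[0,0,0]], delta_pos=[[0.2,0,0],[0.15,0,0],[0,0,0]], gripper=[1.5,1.5,1.5])

```text
time_s: 8.55
tool_pos: [0.6007, 0.1349, 0.03]
tool_rot: [180.0, 0.1, 10.8]
force: [-5.9, -1.0, 7.0]
grip_width: 0.0151
grasp_force: 4.3
```

Call:
drive_tool(angular=[[0,0,0],[0,0,0],[0,0,0]], delta_pos=[[0.2,0,0],[0.15,0,0],[0,0,0]], gripper=[1.5,1.5,1.5])

```text
time_s: 8.85
tool_pos: [0.6014, 0.1351, 0.03]
tool_rot: [179.9, 0.5, 10.8]
force: [-14.5, -2.6, 14.9]
grip_width: 0.0152
grasp_force: 13.9
```

Run:
```python
from h import *
print(telemetry.get_obs()['force'])
w=eyes.read_camera('wrist');save(w,'wrist2.png')
```

```text
[-14.4896199   -2.58473576  14.89278885]
```

View pics/wrist2.png

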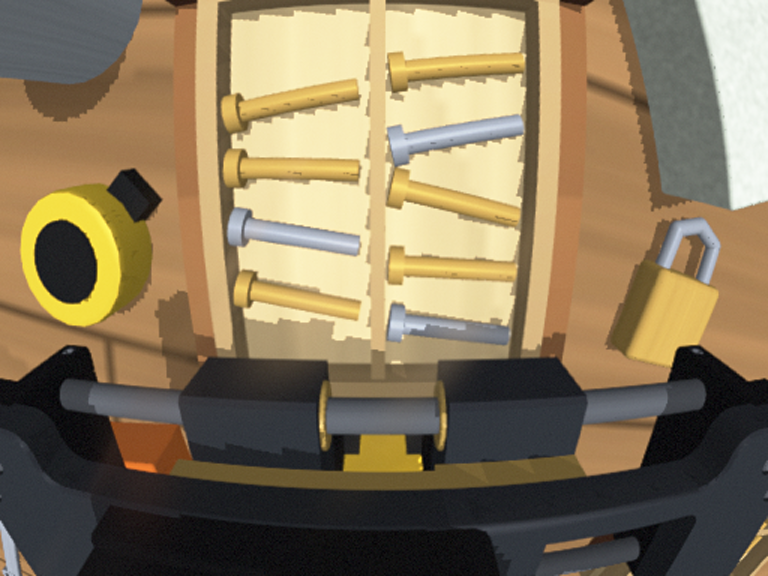

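The tray is against the stop: the force jumped at the expected position, and the tray's front is at the dark stop at the top edge of the picture. I'll back off slightly and lift.

Call:
drive_tool(angular=[[0,0,0],[0,0,0],[0,0,0],[0,0,0],[0,0,0],[0,0,0],[0,0,0],[0,0,0],[0,0,0],[0,0,0],[0,0,0],[0,0,0],[0,0,0],[0,0,0],[0,0,0],[0,0,0]], delta_pos=[[-0.4,0,0],[-0.4,0,0],[-0.4,0,0],[0,0,-0.5],[0,0,-0.5],[0,0,-1],[0,0,-2],[0,0,-3],[0,0,-3],[-3,0,-3],[-4,0,-3],[-4,0,0],[0,4,0],[0,4,0],[0,4,0],[0,4,0]], gripper=[1.5,1.5,1.5,1.5,1.5,1.5,1.5,1.5,1.5,1.5,1.5,1.5,1.5,1.5,1.5,1.5])

```text
time_s: 10.5
tool_pos: [0.5147, -0.046, 0.1893]
tool_rot: [180.0, 0.0, 10.8]
force: [0.2, -0.2, -0.5]
grip_width: 0.015
grasp_force: 0.0
```

Run:
```python
from h import *
t=eyes.read_camera('top');save(t,'end.png',(130,90,290,240),4)
```

```text
(no output)
```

View pics/end.png

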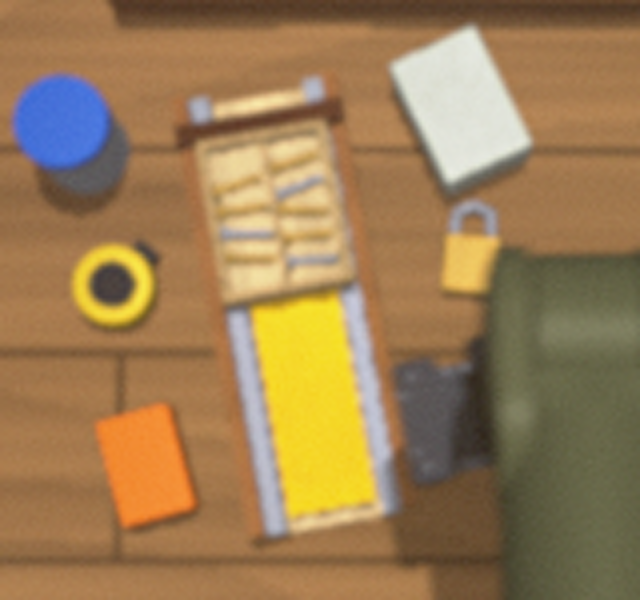

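The tray sits against the dark end stop at about (265,125), the yellow plate is clear behind it, and the things around it haven't moved.

```bash
python3 -c "
from cell import env
print(env.sign_off())"
```

```text
the job is handed in; nothing more can be done
None
```

I pushed the tray past the lug until it met the end stop, then released the yellow plate and handed the job in after about 10.5 s. The closing picture shows the tray at the stop and the nearby bystanders in place, but I didn't measure that the plate is fully up, and no verdict came back.

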